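# Draw a dropped bracket out from under a bench guard

### The arm

A 6-joint arm with a two-finger parallel gripper is mounted at the origin on the work surface. World frame = base frame: x ahead of the robot, y to its left, z up, the work surface at z = 0. Lengths are in m, angles in rad, forces in N, time in s.
With the tool pointing down it reaches from about 0.25 to 0.8 m from the base axis. Payload 3.9 kg.
Tool frame: the origin (TCP) lies midway between the tips of the shut fingers; the grasp point (between the pads) lies 19 mm behind it (tcp_to_grasp is the distance from the TCP to the grasp point, in m); z points along the fingers, y is the direction in which the jaws open and shut (so a half turn about z gives the same grasp; the last joint's range is limited). The gripper opens to 85 mm and grips with 20 to 120 N. Pads are 22 mm wide; open, the fingers measure 114 mm over their backs; the gripper's body (76 mm by 85 mm) begins 54 mm behind the grasp point. The pads swing forward as they close: fully open they stand 13 mm farther back than shut.
Start: joints at [1.106, 0.26, -0.138, 1.173, 0, 1.571], TCP at [0.235, 0.469, 0.231] pointing down, gripper open.
Joint ranges: [-2.78, 2.78], [-0.83, 1.72], [-1.28, 1.37], [-1.9, 2.12], [-1.57, 1.48], [-3.14, 3.14]. Speed limits (rad/s): [2.57, 2.57, 3.14, 3.14, 3.14, 3.14].

### API

Orientations are given as [roll, pitch, yaw] about the fixed x, y, z axes, in that order (R = Rz(yaw) Ry(pitch) Rx(roll)).
In Python, from bench import move_to, move_straight, goto_joints, let_go, gripper_close, pause, inverse_kinematics, get_state, get_image, IKError, hand_in, tcp_to_grasp gives the robot as it stands. Calls block until the motion is done:
- move_to(position, orientation): joint-space move of the TCP to a pose.
- move_straight(position, ori=None, speed=0.15, until_force=None): straight line of the TCP; ori=None keeps the orientation; speed is the mean speed in m/s. With until_force (N) it stops when the force on the tool has changed by that much, and returns True; else False.
- goto_joints(angles): joint-space move.
- let_go() and gripper_close(strength=None): open the fingers fully, or close them until they stop; strength is the grip in N (None keeps the last).
- pause(seconds).
- inverse_kinematics(position, orientation): joint angles nearest the present ones, or None.
- get_state(): the state.
- get_image(name): name is "scene" or "top"; returns a dict with "frame" (420x560x3 uint8, blue, green, red), "range_z" (420x560 float32, m along the optical axis (not along the pixel's ray), 0 where there is no reading), "fovy" (degrees; the focal length in pixels is half the picture's height over the tangent of half this angle, whatever the lens; pixels are square), "cx", "cy" (the principal point, pixels), "k1" (the pictures are not rectified: a ray, as slopes to the right and down, at radius r is drawn at 1 + k1 r^2 times it, then the intrinsics apply), "T" (4x4, takes a point from camera to world coordinates). Camera axes: x right, y up, looking along -z (the intrinsics and any distortion apply to the point x, -y, -z); pixel columns grow to the right and rows downward; lengths in m; the calibration is good to about 2 mm. A picture is of the moment at which its call begins.
A pose or a line that the arm cannot do raises IKError and nothing moves.
- hand_in(): hands the job in, once; it reports no verdict.
The state is a dict: "t": time; "qpos": joint angles; "dq": joint speeds; "joint_efforts": joint torques, N m; "tool_pos": TCP position; "eef_rot": TCP orientation; "wrist_force": force on the tool from outside, world axes, zero at the start; "ft_torque": the same for the moment, N m; "opening": finger opening in m.
Only numpy, scipy, OpenCV 4.12 (cv2) and the standard library are available. Lean on these libraries where they do the work, as an engineer would, in place of code of your own. Each camera call takes 0.05 s, during which the arm holds its last target.

### The job

A U-shaped steel bracket was dropped behind the fixed wire guard: reach the hooked rod in through the guard's low opening and draw the bracket out with the hook, still on its base, until about 5 cm of open bench lies between it and the guard's front. Do not touch the bracket with the robot itself, nor shift the other things. Then leave the rod lying flat on the bench in front of the guard.

Things in the scene. Friction and masses are not known exactly. Their poses are not given: they have to be found in the camera images.
- guard: Fixed steel wire guard, 260 mm deep (x), 330 wide (y), 115 high. Origin on the bench under its centre; x from open front to closed back, z up. Front plane x = -130: opening 75 mm high, y -150 to +150, a fixed strip above it. Inside: sides y = +-152, back x = +118, wires 40 mm apart as a roof, 109 up. The front looks roughly to world -y; its +y side is nearest the robot.
- bracket: Loose U-shaped dark steel bracket, about 0.2 kg, under the guard, its centre 70 to 130 mm behind the front plane. Base plate 70 mm long (x), 56 wide (y), 6 thick, with a 6 mm flange standing up at each end of its length; 40 mm high over all. Origin at the centre of the underside, z up; its x starts within 0.35 rad of the guard's x.
- rod_grip (a point): Centre of the loose hooked rod's handle, 18 mm above the bench when it lies flat, as at the start. 0.26 kg, balanced about 40 mm ahead of here. x along the rod to the hook, y to the side the hook points to, z up. Black flat-sided handle 24 mm wide (y), 36 high, from x = -55 to +65; then a 12 mm steel rod at the same height.
- rod_hook (a point): Middle of the rod's hook, at x = 280, y = 37.5 mm from rod_grip, same axes. The hook is a flat steel plate across the rod's end, 5 mm thick (x), 34 mm high (from the bench up when flat), reaching from y = -6 to y = +75 mm of the rod's axis.
- amber_bottle: Bystander: brown glass bottle, 60 mm diameter, 130 mm high, origin at the centre of its underside.
- clear_bottle: Bystander: white bottle, 60 mm diameter, 110 mm high, origin at the centre of its underside.
- beaker: Bystander: glass beaker, 72 mm diameter, 95 mm high, origin at the centre of its underside.
- jar: Bystander: glass jar, 64 mm diameter, 70 mm high, origin at the centre of its underside.
- plain_rod: Bystander: straight plain steel rod without a hook, 12 mm diameter, about 240 mm long (its x), lying on the bench, origin at the middle of its underside.
- carton: Bystander: small cardboard carton 50 x 80 x 35 mm on the guard's roof wires, origin at the centre of its underside.

How it is judged:
By the outcome, as a careful person would: the job done as asked, in the order asked, and still so for the second after the job is handed in, with the robot touching nothing.
It also fails if it takes over 48 s, if anything falls off the work surface, if the arm or the gripper's body presses on something with over 40 N, if the wrist force passes 120 N, or if a joint passes its speed limit or range.

## Working session

There is one attempt and no reset: what is moved stays moved. The work goes in short steps, each a Python script; the robot and the scene stay as the last script left them, time stands still between calls to the robot, and variables do not carry over. Pictures are saved under pics/ and viewed, and the job is handed in when it is done.

```bash
ls; mkdir -p pics
python3 - <<'E'
from bench import *
import cv2,numpy as np
for n in ("scene","top"):
    d=get_image(n); cv2.imwrite(f"pics/{n}0.png",d["frame"]); np.savez(f"{n}0.npz",**d)
    print(n,d["fovy"],d["cx"],d["cy"],d["k1"],d["T"].round(3).tolist())
s=get_state(); print(s["t"],s["opening"],s["eef_rot"],tcp_to_grasp)
E
```

```text
pics
scene 47.39493556871862 281.6197744429607 209.3448914568802 -0.06973561038264663 [[0.41, -0.558, 0.721, 1.441], [0.912, 0.253, -0.323, -0.449], [-0.002, 0.79, 0.613, 0.867], [0.0, 0.0, 0.0, 1.0]]
top 56.38423238027954 284.05516672980474 204.91426442382024 -0.07199299274976391 [[0.024, 0.998, -0.058, 0.49], [-0.999, 0.023, -0.022, -0.061], [-0.021, 0.059, 0.998, 1.192], [0.0, 0.0, 0.0, 1.0]]
0.1 0.08547619587737662 [-3.13985151e+00 -1.42669638e-05  2.67681222e+00] 0.0187
```

View pics/scene0.png

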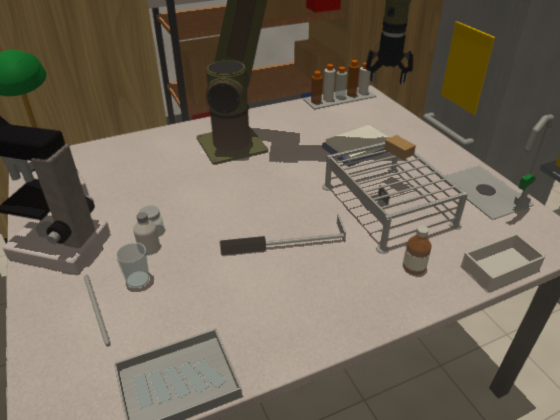

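View pics/top0.png

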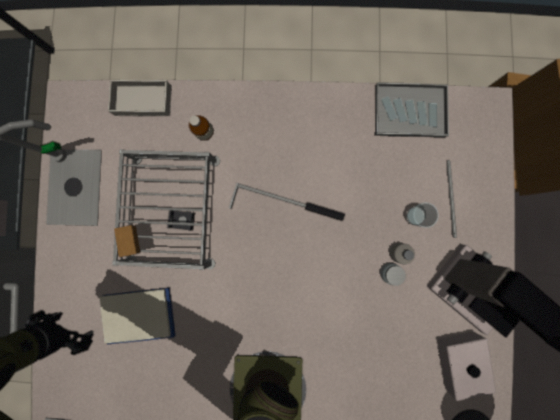

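Top view: the rod handle is near (325,212) and the hook near (236,195). The guard covers roughly x 118-212, y 152-267, and the bracket is near (181,219). Next I'll zoom in and measure.

```bash
cat > h.py <<'E'
import numpy as np, cv2
def K(d):
    f=d["frame"].shape[0]/2/np.tan(np.radians(float(d["fovy"]))/2)
    return np.array([[f,0,float(d["cx"])],[0,f,float(d["cy"])],[0,0,1]])
def rays(d,uv):
    k=K(d); uv=np.atleast_2d(np.float64(uv))
    # forward: p_d = p*(1+k1 r^2)
    p=cv2.undistortPoints(uv.reshape(-1,1,2),k,np.array([float(d["k1"]),0,0,0,0]),None,None,None).reshape(-1,2) if False else cv2.undistortPointsIter(uv.reshape(-1,1,2),k,np.array([float(d["k1"]),0,0,0,0]),np.eye(3),np.eye(3),(3,50,1e-10)).reshape(-1,2)
    dc=np.c_[p[:,0],-p[:,1],-np.ones(len(p))]
    return d["T"][:3,3], dc@d["T"][:3,:3].T
def plane(d,uv,z):
    o,r=rays(d,uv); return o+r*((z-o[2])/r[:,2])[:,None]
def pts(d):
    h,w=d["range_z"].shape
    u,v=np.meshgrid(np.arange(w),np.arange(h))
    o,r=rays(d,np.c_[u.ravel(),v.ravel()])
    return (o+r*d["range_z"].reshape(-1,1)).reshape(h,w,3)
def proj(d,P):
    P=np.atleast_2d(P); c=(P-d["T"][:3,3])@d["T"][:3,:3]
    q=np.c_[c[:,0],-c[:,1],-c[:,2]]
    return cv2.projectPoints(q,np.zeros(3),np.zeros(3),K(d),np.array([float(d["k1"]),0,0,0,0]))[0].reshape(-1,2)
E
python3 - <<'E'
from h import *
for n,(a,b,c,e) in dict(scene=(210,125,480,285),top=(105,140,355,280)).items():
    d=np.load(n+"0.npz"); im=d["frame"][b:e,a:c]
    im=cv2.convertScaleAbs(im,alpha=1.5); cv2.imwrite(f"pics/{n}z.png",cv2.resize(im,None,fx=2.95,fy=2.95,interpolation=cv2.INTER_CUBIC))
    P=pts(d)
    print(n)
    # rough points
    L={'top':[(325,212),(236,195),(181,219),(280,240),(200,125),(210,200),(125,240)],'scene':[(243,245),(300,239),(300,300),(417,260)]}[n]
    for u,v in L: print((u,v),P[v,u].round(3), plane(d,(u,v),0).round(3))
E
```

```text
scene
(243, 245) [ 0.55  -0.161  0.027] [[ 0.522 -0.152  0.   ]]
(300, 239) [ 0.586 -0.013  0.023] [[ 0.563 -0.001  0.   ]]
(300, 300) [ 0.763 -0.098  0.004] [[ 0.761 -0.097  0.   ]]
(417, 260) [0.806 0.199 0.053] [[0.764 0.241 0.   ]]
top
(325, 212) [ 0.539 -0.157  0.036] [[ 0.541 -0.16   0.   ]]
(236, 195) [ 0.587  0.113 -0.002] [[0.586 0.113 0.   ]]
(181, 219) [0.509 0.279 0.007] [[0.509 0.281 0.   ]]
(280, 240) [ 0.452 -0.025 -0.005] [[ 0.452 -0.025  0.   ]]
(200, 125) [0.776 0.208 0.104] [[0.803 0.234 0.   ]]
(210, 200) [ 0.569  0.194 -0.002] [[0.569 0.193 0.   ]]
(125, 240) [0.446 0.39  0.151] [[0.439 0.455 0.   ]]
```

View pics/topz.png

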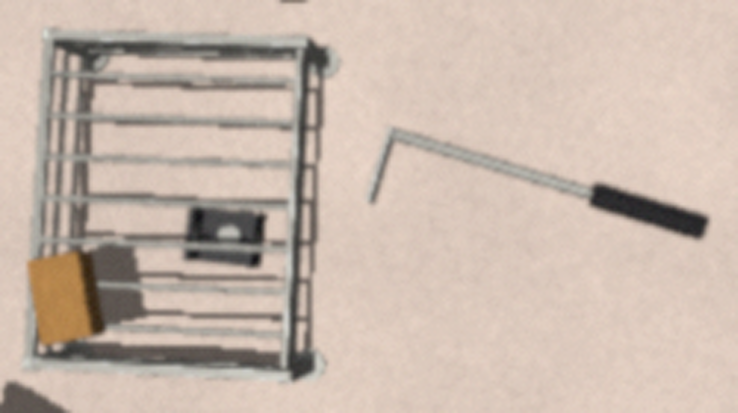

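View pics/scenez.png

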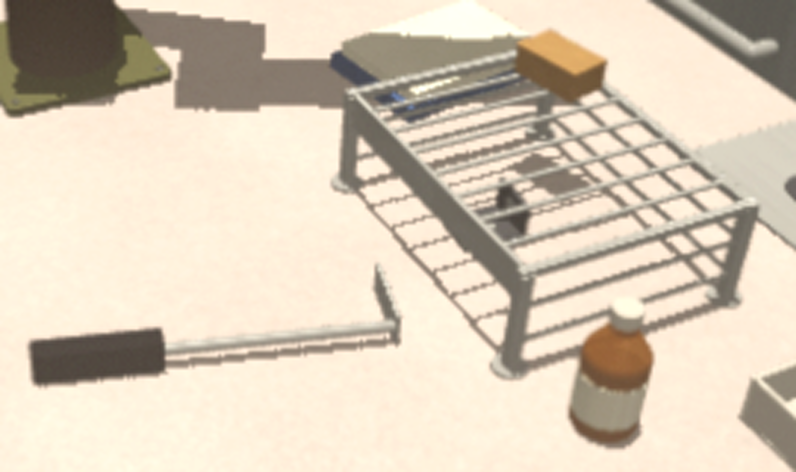

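The bracket is nearly aligned with the guard and slightly on its robot side. The hook points toward the robot, so the rod will go in on the far side. Now the exact positions.

```bash
cat > meas.py <<'E'
from h import *
def rect(d,mask,z):
    c=max(cv2.findContours(mask,cv2.RETR_EXTERNAL,cv2.CHAIN_APPROX_NONE)[0],key=cv2.contourArea).reshape(-1,2)
    w=plane(d,c,z)[:,:2]
    (cx,cy),(a,b),ang=cv2.minAreaRect((w*1000).astype(np.float32))
    th=np.radians(ang if a>=b else ang+90)
    return np.array([cx,cy])/1000,(max(a,b),min(a,b)),th,c
def roi(m,u0,v0,u1,v1):
    o=np.zeros_like(m); o[v0:v1,u0:u1]=m[v0:v1,u0:u1]; return o
E
python3 - <<'E'
from meas import *
d=np.load("top0.npz"); im=d["frame"]; g=im.max(2); P=pts(d); z=P[...,2]
dark=(g<60).astype(np.uint8)
for n,r,zz in (("handle",(295,195,355,230),.036),("bracket",(160,205,205,236),.03)):
    m=roi(dark,*r); m=cv2.morphologyEx(m,cv2.MORPH_CLOSE,np.ones((5,5),np.uint8)); c,s,t,cc=rect(d,m,zz); print(n,c.round(4),np.round(s,1),round(t,3),cc.min(0),cc.max(0))
m=roi(((z>.08)&(z<.125)).astype(np.uint8),105,140,225,275)
c,s,t,cc=rect(d,cv2.morphologyEx(m,cv2.MORPH_CLOSE,np.ones((3,3),np.uint8)),.115); print("guard top",c.round(4),np.round(s,1),t)
# bracket depth points
b=roi(dark,160,205,205,236)>0
q=P[b]; print("bracket z pct",np.percentile(q[:,2],[5,25,50,75,95]).round(3)); 
f=q[(q[:,2]>.03)&(q[:,2]<.05)]; print("flange pts y",np.sort(f[:,1]).round(3)[::4], f[:,0].min(),f[:,0].max())
# rod
sub=im[180:215,225:315].astype(int)
hi=roi(((z>.012)&(z<.06)).astype(np.uint8),222,175,360,232); vv,uu=np.nonzero(hi); print(len(uu)); W=P[vv,uu]
print("high pts range",W.min(0),W.max(0))
cv2.imwrite("pics/rodmask.png",cv2.resize(np.hstack([hi[170:235,220:360]*255,g[170:235,220:360]]),None,fx=2.8,fy=2.8,interpolation=0))
s=np.load("scene0.npz")
cv2.imwrite("pics/br.png",cv2.resize(cv2.convertScaleAbs(im[195:245,155:225],alpha=2),None,fx=10,fy=10,interpolation=0))
E
```

```text
handle [ 0.542  -0.1546] [115.7  20.9] 1.298 [305 203] [343 219]
bracket [0.5058 0.2733] [76.9 50. ] 1.5 [168 211] [194 229]
guard top [0.5356 0.3048] [327.9 267.1] 3.1269967997614505
bracket z pct [0.002 0.005 0.007 0.028 0.04 ]
flange pts y [0.238 0.24  0.241 0.242 0.243 0.243 0.244 0.245 0.246 0.248 0.303 0.305
 0.306 0.306 0.308 0.309] 0.4789904672887806 0.530859419968918
687
high pts range [ 0.51680699 -0.21349486  0.01208011] [0.6223796  0.12844618 0.04198165]
```

View pics/br.png

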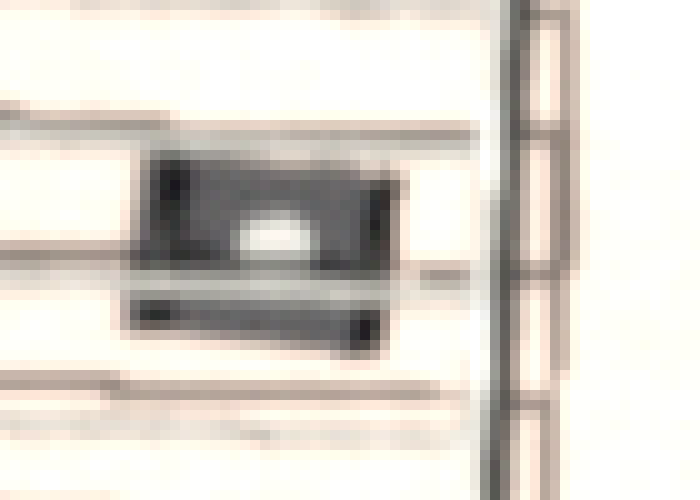

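View pics/rodmask.png

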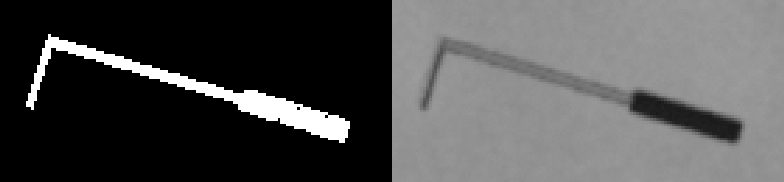

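Run:
```python
from meas import *
d=np.load("top0.npz"); im=d["frame"]; P=pts(d); z=P[...,2]
# bracket corners
far=plane(d,[(170,210),(167.6,227.6)],.04)[:,:2]; near=plane(d,[(195,213),(192.5,230.2)],.0)[:,:2]
print("br far",far.round(4),"near",near.round(4)); print("len",np.linalg.norm(far-near,axis=1),"wid",np.linalg.norm(far[0]-far[1]),np.linalg.norm(near[0]-near[1]))
print("centre",np.r_[far,near].mean(0)); L=far.mean(0)-near.mean(0); print("yaw",np.arctan2(L[1],L[0]))
# guard: front strip line from depth
m=((z>.095)&(z<.125)); m[:, :195]=0; m[:,225:]=0; m[:155]=0; m[262:]=0
q=P[m][:,:2]; l=cv2.fitLine(q.astype(np.float32),cv2.DIST_HUBER,0,.01,.01).ravel(); print("strip line",l, len(q), np.percentile((q-l[2:])@[l[1],-l[0]],[2,50,98]))
# whole roof edges in percentile along guard frame
m=((z>.09)&(z<.125)); m[:,:105]=0; m[:,225:]=0; m[:140]=0; m[275:]=0; q=P[m][:,:2]
for th in (1.54,1.556,1.57,1.59,1.61):
    ax=np.array([np.cos(th),np.sin(th)]); ay=np.array([-ax[1],ax[0]])
    print(th,np.percentile(q@ax,[1,99]).round(4),np.percentile(q@ay,[1,99]).round(4))
# rod
g=im.max(2)
m=((z>.012)&(z<.06)); m[:,:245]=0; m[:,302:]=0; m[:175]=0; m[232:]=0
q=P[m][:,:2]; l=cv2.fitLine(q.astype(np.float32),cv2.DIST_HUBER,0,.01,.01).ravel(); print("rod",l,np.arctan2(l[1],l[0]))
hk=plane(d,[(105+393/2.95,140+130/2.95),(105+373/2.95,140+203/2.95)],.034)[:,:2]; print("hook corner,tip",hk, np.linalg.norm(hk[0]-hk[1]))
# same from scene view
s=np.load("scene0.npz"); Q=pts(s)
print("scene proj of guard corners")
for th,c in ((1.556,(.5356,.3048)),):
    ax=np.array([np.cos(th),np.sin(th)]); ay=np.array([-ax[1],ax[0]])
    for a,b in ((-.13,.165),(-.13,-.165),(.13,.165),(.13,-.165)):
        w=np.r_[np.array(c)+a*ax+b*ay,.115]; print(proj(s,w).round(1),proj(d,w).round(1))
```

```text
br far [[0.534  0.3039]
 [0.4814 0.3091]] near [[0.5282 0.2381]
 [0.4752 0.2439]]
len [0.06605735 0.06542648] wid 0.05279833522785661 0.05322986311323597
centre [0.50469748 0.27376237]
yaw 1.4795365248970949
strip line [ 0.9999256  -0.01219628  0.5346036   0.18583521] 509 [-0.0252258   0.00016272  0.00359407]
1.54 [0.1974 0.4536] [-0.6878 -0.3628]
1.556 [0.19   0.4447] [-0.6928 -0.3683]
1.57 [0.1817 0.4381] [-0.6976 -0.3726]
1.59 [0.1685 0.4291] [-0.7053 -0.3777]
1.61 [0.1551 0.4204] [-0.7128 -0.3828]
rod [ 0.27067423  0.962671    0.58709353 -0.00151677] 1.296703
hook corner,tip [[0.61647341 0.10267676]
 [0.54216067 0.12057289]] 0.07643726529528158
scene proj of guard corners
[[325.8 155.1]] [[204.5 269.8]]
[[386.7 218.2]] [[210.5 151.1]]
[[398.1 138.2]] [[113.  265.2]]
[[467.7 194. ]] [[120.3 148.5]]
```

Measurements agree with the given sizes:
- **Guard:** centre about (0.535, 0.309), yaw 1.557, front plane at y≈0.18.
- **Bracket:** centre about (0.505, 0.274), yaw 1.48, about 94 mm behind the front plane.
- **Rod:** yaw 1.297, grip about (0.540, -0.161).

Next is the grasp.

Run:
```python
from bench import *
import numpy as np, cv2
yaw=1.297; u=np.array([np.cos(yaw),np.sin(yaw)]); g=np.array([.540,-.161])+.010*u
o=[np.pi,0,yaw]
print(inverse_kinematics([*g,.005],o))
move_to([*g,.12],o)
print("hit",move_straight([*g,.006],speed=.12,until_force=8))
gripper_close(80)
s=get_state(); print(s["t"],s["opening"],s["tool_pos"],s["wrist_force"])
move_straight([*g,.040],speed=.1)
s=get_state(); print(s["t"],s["opening"],s["tool_pos"],s["wrist_force"],s["ft_torque"])
for n in ("scene","top"):
    d=get_image(n); cv2.imwrite(f"pics/{n}1.png",d["frame"]); np.savez(f"{n}1.npz",**d)
```

```text
[-0.27200954  0.51189676 -0.39444386  0.6644557   0.          1.57258312]
hit False
4.2833 0.02276746332602634 [ 0.54308593 -0.15148325  0.00649914] [-1.1246362   0.13339715  4.0969569 ]
4.775 0.02251885405802347 [ 0.54248891 -0.15132698  0.03970202] [ 0.09445483  0.40655622 -2.15203793] [-0.05114175  0.03252371  0.03402876]
```

View pics/scene1.png

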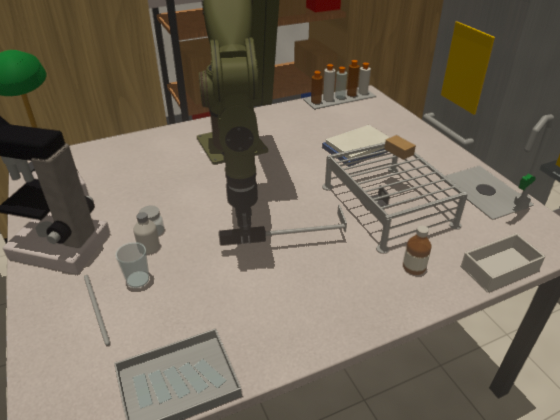

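View pics/top1.png

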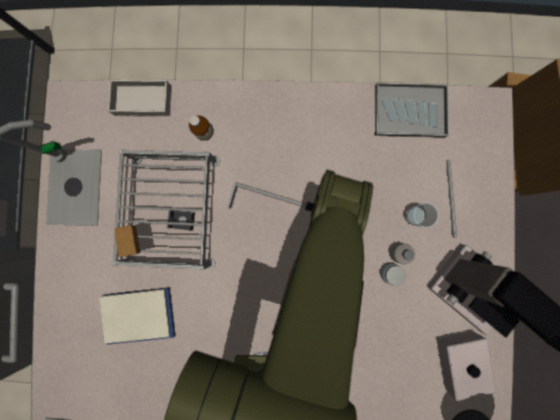

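The rod is lifted in the grip, with the hook near (236,187)-(231,207) in the top view and nothing disturbed. Next I'll measure the hook's position and tilt relative to the tool.

```bash
cat > hook.py <<'E'
from meas import *
def hookmeas(d,tcp,yaw,box,zlo=.01,zhi=.1):
    P=pts(d); z=P[...,2]
    u0,v0,u1,v1=box
    m=np.zeros(z.shape,bool); m[v0:v1,u0:u1]=((z>zlo)&(z<zhi))[v0:v1,u0:u1]
    q=P[m]; u=np.array([np.cos(yaw),np.sin(yaw)]); n=np.array([-u[1],u[0]])
    a=(q[:,:2]-tcp[:2])@u; b=(q[:,:2]-tcp[:2])@n
    return a,b,q[:,2]
E
python3 - <<'E'
from hook import *
d=np.load("top1.npz"); t=np.array([.54249,-.15133,.0397])
a,b,z=hookmeas(d,t,1.297,(222,175,305,215))
for lo in (80,110,140,170,200,230,255):
    k=(a>lo/1e3)&(a<lo/1e3+.025)&(abs(b)<.02); print(lo,k.sum(),b[k].mean().round(4) if k.any() else'',np.median(z[k]).round(4))
k=b>.02; print("hook arm a",np.percentile(a[k],[5,50,95]),"b max",b.max(),"z",np.percentile(z[k],[10,50,90]),"slope",np.polyfit(b[k],a[k],1)); print("a max",a.max())
E
python3 - <<'E'
import cv2
im=cv2.imread('pics/top1.png')[170:220,215:315]
cv2.imwrite('pics/hk1.png',cv2.resize(cv2.convertScaleAbs(im,alpha=1.5),None,fx=8,fy=8,interpolation=0))
E
```

```text
80 34 -0.0013 0.0556
110 36 -0.0012 0.055
140 35 -0.0012 0.0542
170 35 -0.0014 0.0543
200 35 -0.0014 0.0553
230 36 -0.0012 0.0542
255 44 0.0039 0.0563
hook arm a [0.26633392 0.26743985 0.27166902] b max 0.07265010485133618 z [0.03961139 0.06138371 0.06758082] slope [-0.0025927   0.26833869]
a max 0.2726596916074364
```

View pics/hk1.png

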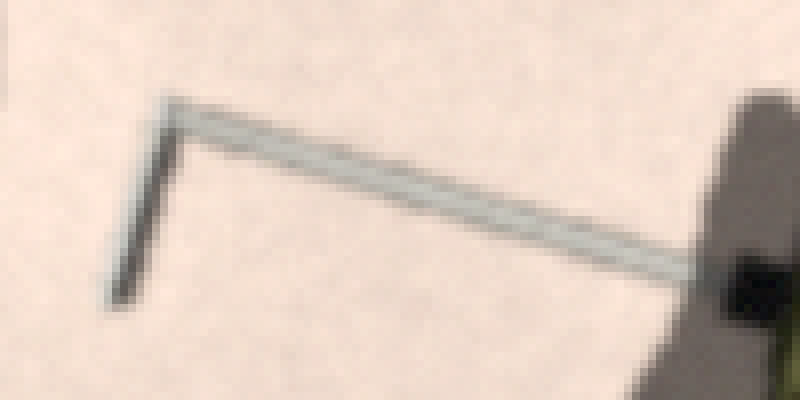

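The rod sits level in the grip. Its hook's inner face is 266.5 mm ahead of the TCP and its axis is 1.3 mm to the side. Now I'll insert it on the far side of the bracket.

```bash
cat > mv.py <<'E'
from bench import *
import numpy as np, cv2
Y=1.48; u=np.array([np.cos(Y),np.sin(Y)]); n=np.array([-u[1],u[0]]); B=np.array([.505,.274])
def tcp(U,N,z=.010): return [*(B+u*(U-.2665)+n*(N+.0013)),z]
def snap(k):
    for nm in ("scene","top"):
        d=get_image(nm); cv2.imwrite(f"pics/{nm}{k}.png",d["frame"]); np.savez(f"{nm}{k}.npz",**d)
    s=get_state(); print(s["t"],s["opening"],s["tool_pos"],s["wrist_force"])
E
python3 - <<'E'
from mv import *
for a in ((-.15,-.12,.03),(.055,-.12,.01),(.055,-.044,.01),(-.145,-.044,.01)): print(tcp(*a),inverse_kinematics(tcp(*a),[np.pi,0,Y]) is not None)
move_straight(tcp(-.15,-.12,.04),[np.pi,0,Y],speed=.12)
move_straight(tcp(-.15,-.12),speed=.1)
print(move_straight(tcp(.055,-.12),speed=.12,until_force=10))
snap(2)
E
python3 - <<'E'
import cv2
for n,(a,b,c,e) in dict(scene=(210,125,480,285),top=(105,140,355,280)).items():
    im=cv2.imread(f'pics/{n}2.png')[b:e,a:c]
    cv2.imwrite(f"pics/{n}2z.png",cv2.resize(cv2.convertScaleAbs(im,alpha=1.5),None,fx=2.95,fy=2.95,interpolation=cv2.INTER_CUBIC))
E
```

```text
[np.float64(0.5854463246572329), np.float64(-0.15154709357384058), 0.03] True
[np.float64(0.6040340076724164), np.float64(0.05260847955637556), 0.01] True
[np.float64(0.5283470634875558), np.float64(0.0594995230156631), 0.01] True
[np.float64(0.5102127385946938), np.float64(-0.13967664589186482), 0.01] True
False
7.7917 0.02292376212890132 [0.60394252 0.05198657 0.00997292] [ 0.1861261   0.76348304 -2.38631539]
```

View pics/top2z.png

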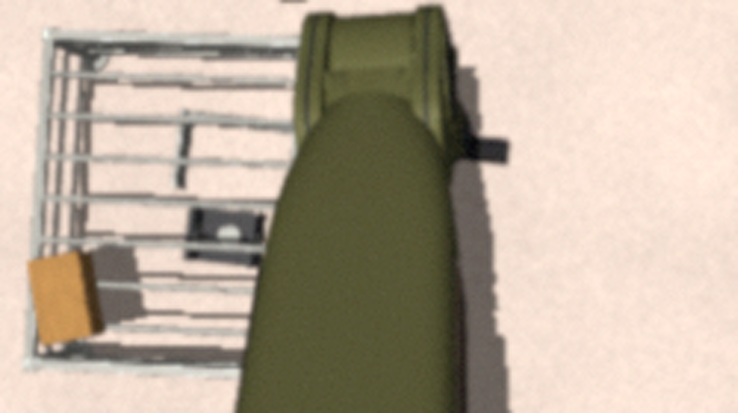

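View pics/scene2z.png

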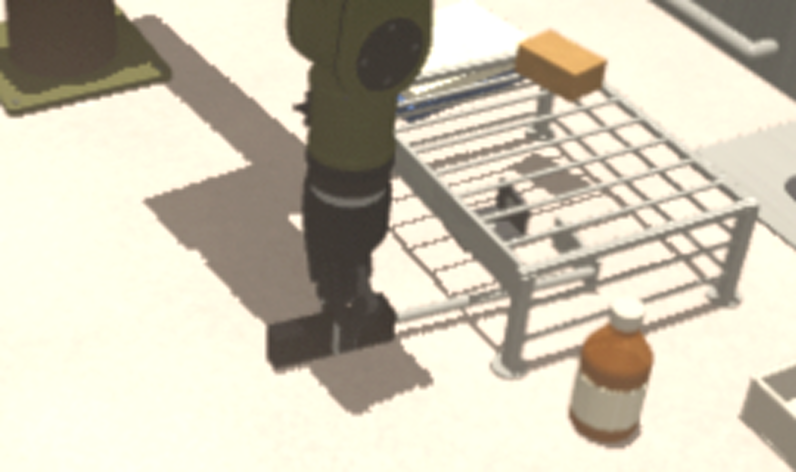

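The hook, near zoom (185,110)-(180,187), shows less clearance behind the bracket than planned. I'll check it numerically before sweeping across.

Run:
```python
from hook import *
import cv2
d=np.load("top2.npz"); P=pts(d)
im=d["frame"][170:240,150:220]
cv2.imwrite('pics/c2.png',cv2.resize(cv2.convertScaleAbs(im,alpha=1.8),None,fx=8,fy=8,interpolation=0))
Y=1.48;u=np.array([np.cos(Y),np.sin(Y)]);n=np.array([-u[1],u[0]]);B=np.array([.505,.274])
for v in range(176,206,2):
    row=[(uu,*np.round(1e3*np.r_[(P[v,uu,:2]-B)@u,(P[v,uu,:2]-B)@n,P[v,uu,2]]).astype(int)) for uu in range(160,174) if .012<P[v,uu,2]<.06]
    print(v,row)
for v in range(210,232,3):
    print(v,[(uu,*np.round(1e3*np.r_[(P[v,uu,:2]-B)@u,(P[v,uu,:2]-B)@n,P[v,uu,2]]).astype(int)) for uu in range(163,200) if .012<P[v,uu,2]<.06])
```

```text
176 []
178 [(166, np.int64(59), np.int64(-120), np.int64(36)), (168, np.int64(56), np.int64(-122), np.int64(25)), (169, np.int64(53), np.int64(-122), np.int64(27)), (170, np.int64(51), np.int64(-123), np.int64(23)), (171, np.int64(48), np.int64(-123), np.int64(23)), (172, np.int64(44), np.int64(-123), np.int64(26)), (173, np.int64(42), np.int64(-124), np.int64(21))]
180 []
182 [(165, np.int64(61), np.int64(-108), np.int64(34)), (166, np.int64(57), np.int64(-108), np.int64(35)), (167, np.int64(56), np.int64(-109), np.int64(29)), (168, np.int64(57), np.int64(-110), np.int64(18))]
184 [(165, np.int64(60), np.int64(-102), np.int64(35)), (166, np.int64(57), np.int64(-102), np.int64(35)), (167, np.int64(57), np.int64(-103), np.int64(25)), (168, np.int64(55), np.int64(-104), np.int64(22))]
186 [(165, np.int64(57), np.int64(-96), np.int64(39)), (166, np.int64(57), np.int64(-97), np.int64(33)), (167, np.int64(56), np.int64(-97), np.int64(25))]
188 [(164, np.int64(60), np.int64(-89), np.int64(38)), (165, np.int64(58), np.int64(-90), np.int64(35)), (166, np.int64(56), np.int64(-91), np.int64(32
[... 3176 characters left out ...]
np.int64(35), np.int64(19), np.int64(41)), (168, np.int64(32), np.int64(19), np.int64(42)), (169, np.int64(33), np.int64(19), np.int64(31)), (170, np.int64(32), np.int64(19), np.int64(24)), (171, np.int64(32), np.int64(19), np.int64(12)), (188, np.int64(-27), np.int64(12), np.int64(39)), (189, np.int64(-30), np.int64(11), np.int64(39)), (190, np.int64(-33), np.int64(11), np.int64(37)), (191, np.int64(-32), np.int64(11), np.int64(25)), (192, np.int64(-34), np.int64(11), np.int64(18))]
228 [(188, np.int64(-29), np.int64(21), np.int64(41)), (189, np.int64(-30), np.int64(20), np.int64(35)), (190, np.int64(-33), np.int64(20), np.int64(33)), (191, np.int64(-34), np.int64(20), np.int64(25))]
231 []
```

View pics/c2.png

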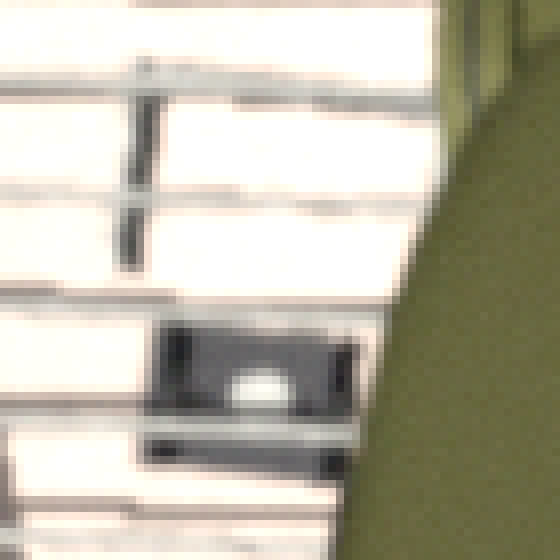

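Depth puts the hook face at U≈56 mm and the bracket's far face at 35-36 mm, so there is 20 mm of clearance. I'll sweep across, take up the gap and start the pull.

```bash
python3 - <<'E'
from mv import *
print(move_straight(tcp(.055,-.044),speed=.1,until_force=10))
print(move_straight(tcp(.025,-.044),speed=.05,until_force=12))
snap(3)
E
python3 - <<'E'
import cv2,numpy as np
a=cv2.imread('pics/top3.png')[170:250,140:240];b=cv2.imread('pics/scene3.png')[150:270,300:450]
a=cv2.resize(a,(500,400));b=cv2.resize(b,(500,400))
cv2.imwrite("pics/c3.png",cv2.resize(cv2.convertScaleAbs(np.hstack([a,b]),alpha=1.5),(800,320)))
E
```

```text
False
False
9.55 0.023049264741635964 [0.52567367 0.02969978 0.01003039] [ 0.53973066  0.29141338 -2.9555829 ]
```

View pics/c3.png

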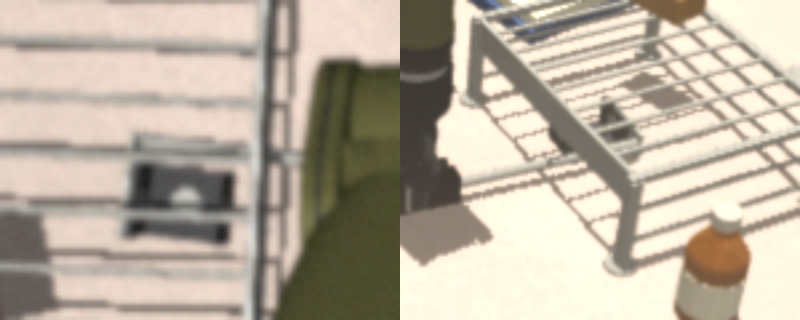

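The hook is flush behind the bracket's far flange (left picture, about (130,185)), and the bracket has moved about 10 mm and stayed square. I'll pull it out most of the way and check.

```bash
python3 - <<'E'
from mv import *
print(move_straight(tcp(-.135,-.044),speed=.07,until_force=15))
snap(4)
E
python3 - <<'E'
import cv2,numpy as np
a=cv2.imread('pics/top4.png')[140:260,110:290];b=cv2.imread('pics/scene4.png')[140:290,230:455]
a=cv2.resize(a,(400,267));b=cv2.resize(b,(400,267))
cv2.imwrite("pics/c4.png",cv2.convertScaleAbs(np.hstack([a,b]),alpha=1.5))
E
```

```text
False
12.0833 0.02285005438357892 [ 0.51115843 -0.12964319  0.0100244 ] [-0.1646198   0.31042109 -2.61924617]
```

View pics/c4.png

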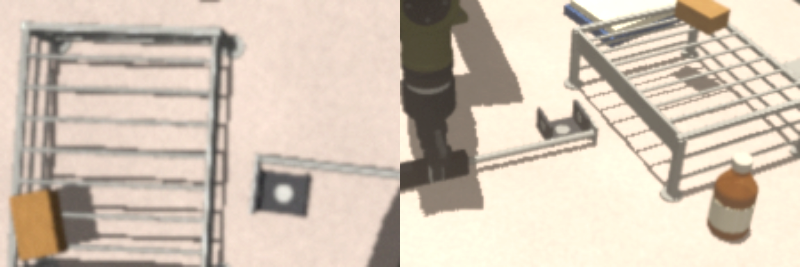

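The bracket is out and upright, with the hook behind it. Now I'll measure the gap from both views.

Run:
```python
from meas import *
Y=1.557;u=np.array([np.cos(Y),np.sin(Y)]);n=np.array([-u[1],u[0]])
for nm in ("top4","scene4"):
    d=np.load(nm+".npz"); P=pts(d); X=P.reshape(-1,3); g=d["frame"].max(2).ravel()
    a=X[:,:2]@u; b=X[:,:2]@n
    st=(X[:,2]>.07)&(X[:,2]<.125)&(X[:,1]>.15)&(X[:,1]<.23)&(X[:,0]>.39)&(X[:,0]<.68)
    br=(X[:,2]>.012)&(X[:,2]<.06)&(X[:,1]>.03)&(X[:,1]<.15)&(X[:,0]>.43)&(X[:,0]<.535)
    print(nm,"strip n",st.sum(),"a pct",np.percentile(a[st],[1,5,20,50,80]).round(4))
    q=X[br]; print("bracket+hook a",np.percentile(a[br],[0,2,10,50,90,98,100]).round(4),"x",np.percentile(q[:,0],[1,99]).round(3),"zmax",np.percentile(q[:,2],98))
    dk=br&(g<60); print(" dark a",dk.sum(),np.percentile(a[dk],[1,99]).round(4), "x",np.percentile(X[dk,0],[1,99]).round(3))
    # feet of guard front legs: z-lo points
    lg=(X[:,2]>.02)&(X[:,2]<.07)&(X[:,1]>.15)&(X[:,1]<.23)&((X[:,0]>.68)&(X[:,0]<.72)|(X[:,0]<.39)&(X[:,0]>.35)); print(" legs",lg.sum(),np.percentile(a[lg],[2,50,98]).round(4) if lg.any() else '')
    # tcp -> predicted hook inner face
t=np.array([.51116,-.12964]);v=np.array([np.cos(1.48),np.sin(1.48)]);w=np.array([-v[1],v[0]])
print("predicted inner face a", [((t+v*.2665+w*k)@u).round(4) for k in (.015,.07)])
```

```text
top4 strip n 743 a pct [0.1897 0.1901 0.1906 0.1922 0.2092]
bracket+hook a [0.0373 0.0429 0.0581 0.1019 0.1482 0.1512 0.1534] x [0.463 0.535] zmax 0.0424434517146178
 dark a 66 [0.076  0.1438] x [0.466 0.517]
 legs 81 [0.186 0.189 0.235]
scene4 strip n 1013 a pct [0.1855 0.186  0.1872 0.1886 0.1949]
bracket+hook a [0.0374 0.0408 0.0608 0.0902 0.1414 0.1466 0.1501] x [0.463 0.535] zmax 0.04122715767518024
 dark a 52 [0.071  0.1398] x [0.471 0.522]
 legs 234 [0.1812 0.1887 0.2333]
predicted inner face a [np.float64(0.1443), np.float64(0.1485)]
```

Both views put the gap at about 43-46 mm (front plane 0.190 and 0.186, bracket rear about 0.146 and 0.141). I'll pull 6 mm more, unhook sideways, and lay the rod down.

```bash
python3 - <<'E'
from mv import *
move_straight(tcp(-.141,-.044),speed=.04)
move_straight(tcp(-.126,-.044),speed=.06)
print(move_straight(tcp(-.126,-.135),speed=.1,until_force=10))
move_straight(tcp(-.155,-.135),speed=.1)
snap(5)
E
python3 - <<'E'
import cv2,numpy as np
a=cv2.imread('pics/top5.png')[120:260,110:320];b=cv2.imread('pics/scene5.png')[140:290,230:455]
a=cv2.resize(a,(400,267));b=cv2.resize(b,(400,267))
cv2.imwrite("pics/c5.png",cv2.convertScaleAbs(np.hstack([a,b]),alpha=1.5))
E
```

```text
False
14.3833 0.02283353102167385 [ 0.59978112 -0.15802008  0.0100228 ] [ 0.22303915 -0.40835196 -1.82003391]
```

View pics/c5.png

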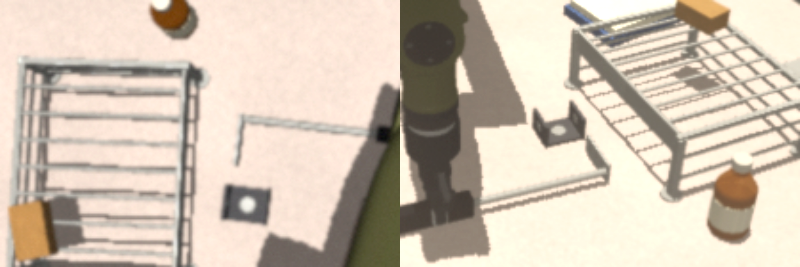

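The bracket is free and upright, and the hook is clear of it at (240,140) in the left picture. I'll lay the rod down, release it, back off and verify.

```bash
python3 - <<'E'
from mv import *
p=tcp(-.155,-.135)
print(move_straight([p[0],p[1],.0055],speed=.03,until_force=5))
print(get_state()["wrist_force"],get_state()["tool_pos"])
let_go(); pause(.2)
move_straight([p[0],p[1],.15],speed=.12)
goto_joints([1.106,0.26,-0.138,1.173,0,1.571])
pause(.3); snap(6)
E
python3 - <<'E'
from meas import *
Y=1.557;u=np.array([np.cos(Y),np.sin(Y)]);n=np.array([-u[1],u[0]])
for nm in ("top","scene"):
    d=np.load(nm+"6.npz"); P=pts(d); X=P.reshape(-1,3); g=d["frame"].max(2).ravel()
    a=X[:,:2]@u
    br=(X[:,2]>.012)&(X[:,2]<.06)&(X[:,1]>.03)&(X[:,1]<.15)&(X[:,0]>.43)&(X[:,0]<.545)
    print(nm,"bracket a",br.sum(),np.percentile(a[br],[1,98]).round(4),"x",np.percentile(X[br,0],[1,99]).round(3),"zmax",X[br,2].max())
    rd=(X[:,2]>.01)&(X[:,2]<.06)&(X[:,1]>-.26)&(X[:,1]<.18)&(X[:,0]>.55)&(X[:,0]<.68); print(" rod z vs y",[(y,np.percentile(X[rd&(abs(X[:,1]-y)<.015),2],80).round(3)) for y in (-.19,-.15,-.05,0,.05,.1)],a[rd].max())
    d0=np.load(nm+"0.npz"); df=(cv2.absdiff(d0["frame"],d["frame"]).max(2)>40).astype(np.uint8)
    k,_,st,_=cv2.connectedComponentsWithStats(df); print(" changed",[s[:5].tolist() for s in st[1:] if s[4]>8])
E
python3 - <<'E'
import cv2,numpy as np
a=cv2.imread('pics/top6.png');b=cv2.imread('pics/scene6.png')
cv2.imwrite("pics/c6.png",cv2.convertScaleAbs(np.hstack([cv2.resize(x,(400,300)) for x in(a,b)]),alpha=1.4))
E
```

```text
True
[ 0.01545819 -0.56538116  3.88195185] [ 0.60074903 -0.15784449  0.00650598]
19.775 0.0853879102203974 [0.23544634 0.46915978 0.23132232] [ 0.12609317  0.00881075 -0.08221132]
top bracket a 125 [0.068  0.1397] x [0.46 0.52] zmax 0.04484194838893352
 rod z vs y [(-0.19, np.float64(0.036)), (-0.15, np.float64(0.037)), (-0.05, np.float64(0.024)), (0, np.float64(0.024)), (0.05, np.float64(0.025)), (0.1, np.float64(0.033))] 0.1249390012719715
 changed [[306, 186, 42, 13, 379], [230, 198, 4, 11, 15], [234, 200, 2, 6, 9], [302, 202, 43, 19, 373], [168, 210, 28, 13, 280], [226, 216, 27, 22, 415], [167, 224, 27, 7, 131]]
scene bracket a 200 [0.0645 0.1365] x [0.46  0.521] zmax 0.04539879815949732
 rod z vs y [(-0.19, np.float64(0.036)), (-0.15, np.float64(0.036)), (-0.05, np.float64(0.024)), (0, np.float64(0.024)), (0.05, np.float64(0.023)), (0.1, np.float64(0.032))] 0.12395733554951735
 changed [[371, 188, 17, 10, 88], [304, 196, 37, 37, 518], [376, 196, 14, 11, 98], [220, 233, 129, 41, 2162]]
```

View pics/c6.png

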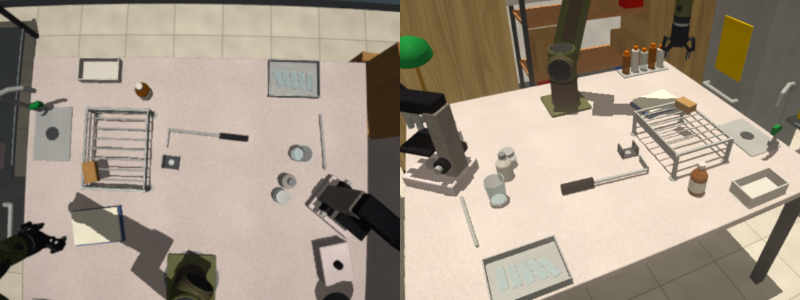

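The gap is about 50 mm in both views (0.190−0.140 top, 0.186−0.1365 scene). The rod lies flat (handle top 36 mm, rod top 24 mm) and entirely in front of the guard. Image differences show only the bracket and rod changed.

```bash
python3 -c "
from bench import *
print(hand_in(), get_state()['t'])"
```

```text
the job is handed in; nothing more can be done
the job is handed in; nothing more can be done
```

The bracket is out of the guard and standing on its base, with about 50 mm of open bench behind it. I handed the job in at about 20 s of robot time, and no verdict was reported.

I put the hooked rod in on the far side of the bracket, swept the hook behind its rear flange and drew it out square. Then I unhooked sideways, laid the rod down, let go and moved the arm back to its start pose.

- **Gap:** it measured about 50 mm in the top view and about 49.5 mm in the scene view. The two views disagree by about 4 mm on the guard's absolute position, but hardly on the gap.
- **Rod:** it lies flat, entirely in front of the guard, with the handle top at 36 mm and the rod top at 24 mm.
- **Other things:** comparing pictures from before and after, only the rod and the bracket have changed.
- **Contact:** the robot itself stayed well clear of the bracket, and no force-stop tripped until the rod met the bench at the end, about 4 N on the wrist.

No check failed.

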